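# Hang and shut the lift-off door of the germination cabinet

## Task

Take the windowed door out of the wooden rack, keep it upright, and lower it gently so that both of its hinge knuckles go fully down onto the two pins at the corner of the small germination cabinet. Then let go, push the door gently shut and leave it. Leave the shelf board in the rack and do not disturb the other things on the table.

Things in the scene. Friction and masses are not known exactly. Their poses are not given: they have to be found in the camera images.
- door_center (a point): Centre of the loose lift-off door: pale wood frame with a clear window, 140 mm long (x), 14 mm thick (y), 170 mm high (z up), 0.2 to 0.42 kg, balanced within 5 mm of its middle. Solid top rail 40 mm high; its top edge, 85 mm above this point, is free for a grasp from above across the 14 mm. It stands upright in one of the rack's two slots; the bottom edge is 10 mm above the table.
- knuckle_low (a point): On the door, axes as the door's: centre of the lower end of the lower knuckle's bore, 25 mm above the door's bottom edge. The two knuckles are upright steel tubes (20 mm outside, 11 mm bore, 22 mm long, open below and above) off the door's -x end; their common axis is 84 mm from the door's middle, in the leaf's own plane, and 14 mm from the wood.
- knuckle_high (a point): On the door: centre of the lower end of the upper knuckle's bore, straight above the lower one by 90 mm.
- door_edge (a point): On the door: middle of its free vertical edge (+x end), 154 mm from the knuckles' axis, half-way up. A steel pull knob (18 mm across) stands 25 mm out of the +y face 13 mm before this edge, at this height; +y is the outer face when the door is shut.
- door: The same door; origin under its middle, at its bottom edge; axes as the door's (x towards the free edge, away from the knuckles).
- rack: Fixed wooden rack, base 130 x 190 mm and 10 mm thick, origin under its centre. Two slots run along its x, centre lines 45 mm either side of the middle; slot 18 mm wide between walls 110 mm long that reach 45 mm above the table. What stands in a slot must be lifted 40 mm or more to come free. The door's x is the rack's x.
- pin_low (a point): On the cabinet, axes as the cabinet's: foot of the lower upright pin, on the bracket where the lower knuckle rests when fully down, 45 mm above the table. Pin 8 mm thick, 20 mm high, its top 6 mm tapered to 3 mm. Bracket 10 mm thick, 9 mm in radius round the pin.
- pin_high (a point): On the cabinet: foot of the upper pin, same size, straight above the lower one, 135 mm above the table. With the door hung its bottom edge is 20 mm and its top edge 190 mm above the table.
- latch_side (a point): On the cabinet: where the middle of the door's free edge lies when shut, 154 mm from the pins' axis along the cabinet's -x; a strip on the front stops the leaf there. Hung, the door swings freely with slight friction, no spring or catch: shut, the leaf runs from the pins along the cabinet's -x; opened 90 degrees, along its -y.
- cabinet: Fixed germination cabinet, a pale wood box 180 mm wide (x), 140 mm deep (y), 195 mm high, open at the front (-y), with seedling pots inside. Origin under the middle of its front face. The pins stand at its +x front corner, at x = 80 mm, 13 mm out in front of that face.
- shelf_center (a point): Centre of a plain wooden shelf board with round dark marks, 130 x 14 x 120 mm (120 high), no knuckles, standing in the rack's other slot, parallel to the door.
- pot_a: black plastic plant pot, 116 mm across the rim, 110 mm high, origin under its centre; stands nearer the robot
- can: green drinks can, 66 mm across, 122 mm high, origin under its centre
- dish: white round closed culture dish, 90 mm across, 16 mm high, origin under its centre; lies in the middle of the table
- jar: closed jar, 70 mm across, 85 mm high, origin under its centre
- pen_tray: white open tray with pens, 90 x 220 mm, 35 mm high, origin under its centre
There are look-alikes about, which are no part of the job. Leave any purple look-alike of the door alone.

How it is judged (in metres and radians):
On the way:
1. both knuckles are fully down on their pins (distance between knuckle_low and pin_low below 0.005 m and distance between knuckle_high and pin_high below 0.005 m), for 0.2 s.
At the end, for the whole second after the job is handed in: Both knuckles sit on their pins (lower ends within 5 mm of the pins' feet), the door is shut (free edge within 10 mm of its shut place, seen from above) and at rest, the shelf board still stands where it was in the rack (within 30 mm) (all of step 1 and horizontal distance between door_edge and latch_side below 0.01 m and linear speed of door below 0.02 m/s and distance of shelf_center from where it was at the start of the episode below 0.03 m); the robot touches nothing.
It fails at once if the door is tipped over (leans more than 30 degrees) (angle between door_center's own z axis and vertical above 0.52 rad).
It fails at once if the door drops onto the pins or is slammed (faster than 0.3 m/s while its lower knuckle is within 25 mm of the pin's foot) (distance between knuckle_low and pin_low below 0.025 m and linear speed of door above 0.3 m/s).
It fails at once if the shelf board is moved more than 30 mm (distance of shelf_center from where it was at the start of the episode above 0.03 m).
It fails at once if another thing on the table is moved more than 30 mm (distance of any of pot_a, can, dish, jar, pen_tray from where it was at the start of the episode above 0.03 m).
It also fails if it takes over 58 s, if anything falls off the work surface, if the arm or the gripper's body presses on something with over 40 N, if the wrist force passes 120 N, or if a joint passes its speed limit or range.

## Robot

A 6-joint arm with a two-finger parallel gripper is mounted at the origin on the work surface. World frame = base frame: x ahead of the robot, y to its left, z up, the work surface at z = 0. Lengths are in mm, angles in rad, forces in N, time in s.
With the tool pointing down it reaches from about 250 to 775 mm from the base axis. Payload 4 kg.
Tool frame: the origin (TCP) lies midway between the tips of the shut fingers; the grasp point (between the pads) lies 19 mm behind it; z points along the fingers, y is the line along which they close (so a half turn about z gives the same grasp; the last joint's range is limited). The gripper opens to 94 mm and grips with 3 to 60 N. Pads are 16 mm wide; open, the fingers measure 119 mm over their backs; the gripper's body (75 mm by 177 mm) begins 78 mm behind the grasp point.
Start: joints at [1.181, 0.087, 1.371, -0, 1.684, -0.103], TCP at [155.596, 527.551, 205.506] pointing down, gripper open.
Joint ranges: [-3.1, 3.1], [-0.76, 2.03], [0.27, 2.55], [-1.08, 4.22], [0.17, 2.65], [-2.57, 2.57]. Speed limits (rad/s): [2.79, 2.79, 3.14, 3.14, 3.14, 3.14].

## Interface

Orientations are given as a unit quaternion [x, y, z, w].
In Python, from plant import arm, optics, job_done gives the robot as it stands.
- The arm moves only by the tool servo_tool, never from a script. Its argument "commands" is a list of rows, each an object with "travel": the shift along the tool's x, y, z each as a share of 0.12 m, from -1 to 1, a list of three; "roll": the turn about the tool's z as a share of 45 degrees, from -1 to 1; "grip": the opening, from 0 (shut) to 1 (fully open). A call has exactly 10 rows; each row is the pose to reach, as a shift and turn from the pose commanded when the call began, along the tool's axes at that moment; what a row does not reach only later rows make up. A row lasts 1/8 s, in which the tool goes at most 62.5 mm and 10.7 degrees, less where a joint would pass 70% of its speed; a pose out of reach is approached as far as the arm can. A call with a number of a shift or a turn outside -1 to 1 is refused whole. A call with a gripper value outside its range is refused whole. The fingers move at their own pace and stop on an object; "grip_force" is the grip in N (left out, the last holds). Time passes only in rows, so rows that repeat a pose let the fingers close, or fill a call up. It gives the time, the measured TCP pose, the force, the opening and the grip force at its end, in the units of the state.
- arm.get_state(): the state, without advancing time (a new reading comes with each control period).
- optics.read_camera(name): name is "side" or "top"; returns a dict with "color" (480x640x3 uint8, blue, green, red), "mtx" (3x3 intrinsics, pixels), "extrinsics" (4x4, takes a point from camera to world coordinates). Camera axes: x right, y up, looking along -z (the intrinsics and any distortion apply to the point x, -y, -z); pixel columns grow to the right and rows downward; lengths in mm; the calibration is good to about 2 mm. A picture is of the moment at which its call begins. There is no depth.
- job_done(): hands the job in; it is judged then, once.
Trained networks look in the newest picture that a camera, given by its name, has taken for a name from the list of things; names that differ only in an ending like _2 or _b are one class to them, and where a whole thing is asked for, a point or a joint stands for the part that bears it (a point fixed in the world has none). Each returns a list of dicts, best first, with "conf" (0 to 1); they miss things now and then, are a little off and sometimes report something else, mostly with a low value. They report only what shows in the picture. A call takes as long as a camera call. They do not tell look-alikes from the thing itself.
- optics.cut_out(target, camera): "mask" (480x640 bool, what is visible of it) and "box" ([left, top, right, bottom] in pixels, round what is visible of it).
- optics.mark_of(target, camera): "location" ([row, column] in pixels: a listed point, or the origin of a listed thing).
The state is a dict: "t": time; "q": joint angles; "qvel": joint speeds; "joint_efforts": joint torques, N m; "tool_pos": TCP position; "ee_rot": TCP orientation; "contact_force": force on the tool from outside, world axes, zero at the start; "moment": the same for the moment, N m; "width": opening from 0.0 (shut) to 1.0 (fully open); "grasp_force": force on a finger pad.
Only numpy, scipy, OpenCV 4.12 (cv2) and the standard library are available. Lean on these libraries where they do the work, as an engineer would, in place of code of your own. Each camera call takes 0.05 s, during which the arm holds its last target. There are 200 camera calls.

## Working session

There is one attempt and no reset: what is moved stays moved. The work goes in short steps, Python scripts to look and compute and a tool call to move; the robot and the scene stay as the last step left them, time stands still between calls to the robot, and variables do not carry over. Pictures are saved under pics/ and viewed, at most 10 in all, crops included, and the job is handed in when it is done.

Besides the shell and the picture viewer there is one more tool, called after "Call:" as a command line: name --argument value ..., lists and objects as JSON in quotes. servo_tool: Moves the arm, as the interface text tells. Shift numbers are shares of 0.12 m and turn numbers shares of 45 degrees, none past 1 either way. Its arguments: {"type":"object","properties":{"commands":{"type":"array"},"grip_force":{"type":"number"}},"required":["commands"]}

```bash
mkdir -p pics; cat > h.py <<'E'
import numpy as np, cv2
from plant import arm, optics, job_done
def shot(n): return optics.read_camera(n)
def ray(c,rc):
    r,cc=rc; d=np.linalg.inv(c['mtx'])@np.array([cc,r,1.]); d=np.array([d[0],-d[1],-d[2]])
    E=c['extrinsics']; return E[:3,3],E[:3,:3]@d
def at_z(c,rc,z):
    o,d=ray(c,rc); return o+d*(z-o[2])/d[2]
def proj(c,P):
    E=c['extrinsics']; p=E[:3,:3].T@(np.array(P,float)-E[:3,3]); u=c['mtx']@np.array([p[0],-p[1],-p[2]]); return u[:2]/u[2]
def tri(c1,a,c2,b):
    o1,d1=ray(c1,a);o2,d2=ray(c2,b);d1=d1/np.linalg.norm(d1);d2=d2/np.linalg.norm(d2)
    s=np.linalg.lstsq(np.c_[d1,-d2],o2-o1,rcond=None)[0];p=o1+s[0]*d1;q=o2+s[1]*d2
    return (p+q)/2,np.linalg.norm(p-q)
E
python3 - <<'E'
from h import *
np.set_printoptions(precision=1,suppress=True)
C={n:shot(n) for n in('top','side')}
for n in C:
    cv2.imwrite(f'pics/{n}0.png',C[n]['color']);print(n,C[n]['mtx'],C[n]['extrinsics'],[k for k in C[n]])
for t in ['door_center','knuckle_low','knuckle_high','door_edge','door','rack','pin_low','pin_high','latch_side','cabinet','shelf_center','pot_a','can','dish','jar','pen_tray']:
    r={n:[(np.round(d['location'],1).tolist(),round(d['conf'],2)) for d in optics.mark_of(t,n)] for n in C}
    print(t,r)
    if r['top'] and r['side']:
        for a in r['top'][:3]:
            for b in r['side'][:3]:
                P,e=tri(C['top'],a[0],C['side'],b[0])
                if e<15: print('   ',P,round(e,1))
E
```

```text
top [[584.2   0.  323.6]
 [  0.  584.2 248.6]
 [  0.    0.    1. ]] [[   0.     1.    -0.2  393.7]
 [  -1.     0.     0.  -180.9]
 [   0.     0.2    1.  1192.6]
 [   0.     0.     0.     1. ]] ['color', 'mtx', 'extrinsics']
side [[529.5   0.  317.9]
 [  0.  529.5 233.1]
 [  0.    0.    1. ]] [[   0.7    0.4   -0.5   43.5]
 [  -0.7    0.5   -0.6 -775.5]
 [   0.     0.8    0.7  795. ]
 [   0.     0.     0.     1. ]] ['color', 'mtx', 'extrinsics']
door_center {'top': [([227.8, 524.7], 0.68)], 'side': [([241.3, 349.3], 0.94), ([346.7, 505.0], 0.88)]}
    [ 619.  -590.1   96.4] 3.9
knuckle_low {'top': [([252.6, 478.2], 0.88), ([240.8, 302.1], 0.86), ([256.9, 231.0], 0.3)], 'side': [([360.0, 449.1], 0.96), ([242.8, 316.1], 0.59)]}
    [ 580.5 -521.7   22.7] 1.2
    [ 588.8 -162.3   46.1] 2.0
knuckle_high {'top': [([251.9, 494.2], 0.81), ([237.2, 295.1], 0.58)], 'side': [([329.0, 460.8], 0.98), ([211.0, 313.2], 0.7)]}
    [ 570.5 -526.8  120. ] 7.4
    [ 584.3 -152.5  127.4] 5.3
door_edge {'top': [([221.9, 376.8], 0.8), ([207.9, 552.3], 0.75), ([262.5, 135.2], 0.71), ([290.9, 110.8], 0.56)]
[... 877 characters left out ...]
': [([275.1, 318.4], 0.94), ([314.3, 235.7], 0.51)]}
    [ 514.7 -256.2   72.8] 6.3
pot_a {'top': [([338.6, 216.8], 0.98)], 'side': [([259.9, 195.4], 0.8)]}
    [391.2   2.9   1. ] 3.4
can {'top': [([149.1, 205.9], 0.98)], 'side': [([182.0, 318.8], 0.61)]}
    [787.3  50.3  -6.9] 5.2
dish {'top': [([254.4, 230.6], 0.91)], 'side': [([229.0, 267.5], 0.75), ([243.7, 315.6], 0.63)]}
    [565.3 -17.4   2.5] 3.1
jar {'top': [([354.5, 305.5], 0.67)], 'side': [([310.8, 236.9], 0.74), ([142.3, 236.3], 0.51)]}
    [ 368.6 -178.1   11.8] 4.9
pen_tray {'top': [([153.4, 282.4], 0.82), ([223.4, 377.2], 0.39)], 'side': [([214.0, 363.4], 0.66)]}
    [ 786.2 -112.2  -12.4] 4.0
    [ 592.8 -290.6  202.6] 11.8
```

View pics/top0.png

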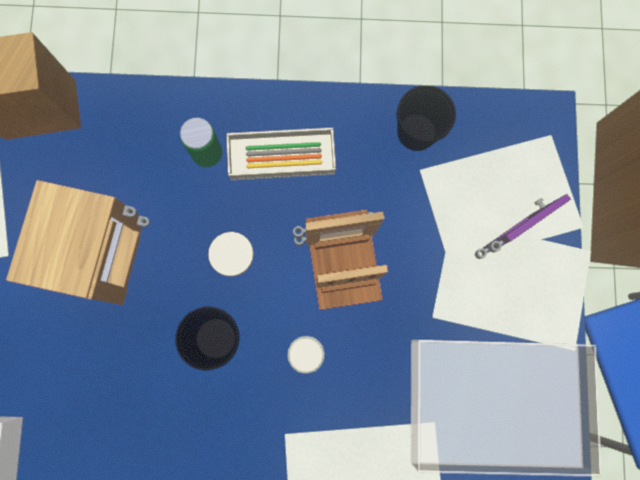

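View pics/side0.png

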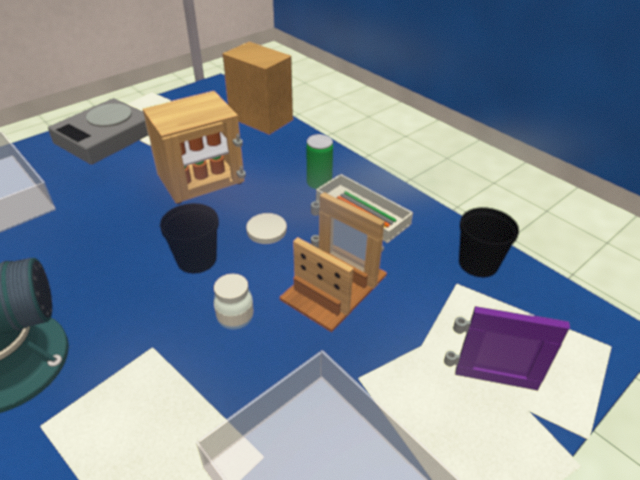

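Candidates for the door are the pale wooden one in the rack (top col 340, row 228; side 350, 240) and the purple one on the paper (top 525, 228; side 505, 347). The rack one fits: pale wood, clear window, knuckles, and it stands in a slot. I'll confirm it in an enlarged composite crop.

```bash
cat >> h.py <<'E'
def crop(im,c0,r0,w,h,s):
    o=cv2.resize(im[r0:r0+h,c0:c0+w],None,fx=s,fy=s,interpolation=cv2.INTER_CUBIC)
    for k in range(-(-c0//10)*10,c0+w,10):
        x=int((k-c0+.5)*s);cv2.line(o,(x,0),(x,5),(0,0,255),1)
        if k%20==0: cv2.putText(o,str(k),(x,16),0,.35,(0,255,255),1)
    for k in range(-(-r0//10)*10,r0+h,10):
        y=int((k-r0+.5)*s);cv2.line(o,(0,y),(5,y),(0,0,255),1)
        if k%20==0: cv2.putText(o,str(k),(6,y+4),0,.35,(0,255,255),1)
    return o
E
python3 - <<'E'
from h import *
t=cv2.imread('pics/top0.png');s=cv2.imread('pics/side0.png')
a=np.vstack([crop(t,288,200,100,75,4),crop(t,90,195,100,75,4)])
b=np.vstack([crop(s,300,172,100,75,4),crop(s,160,125,100,75,4)])
cv2.imwrite('pics/c1.png',np.hstack([a,b]))
np.set_printoptions(precision=3,suppress=True)
st=arm.get_state();print({k:st[k] for k in('t','tool_pos','ee_rot','contact_force','width')})
from scipy.spatial.transform import Rotation as R
print(R.from_quat(st['ee_rot']).as_matrix())
E
```

```text
{'t': 1.7, 'tool_pos': array([155.597, 527.554, 205.507]), 'ee_rot': array([0.143, 0.99 , 0.   , 0.   ]), 'contact_force': array([ 0.159, -0.261,  0.459]), 'width': 0.9985904452595682}
[[-0.959  0.283  0.   ]
 [ 0.283  0.959  0.   ]
 [-0.     0.    -1.   ]]
```

View pics/c1.png

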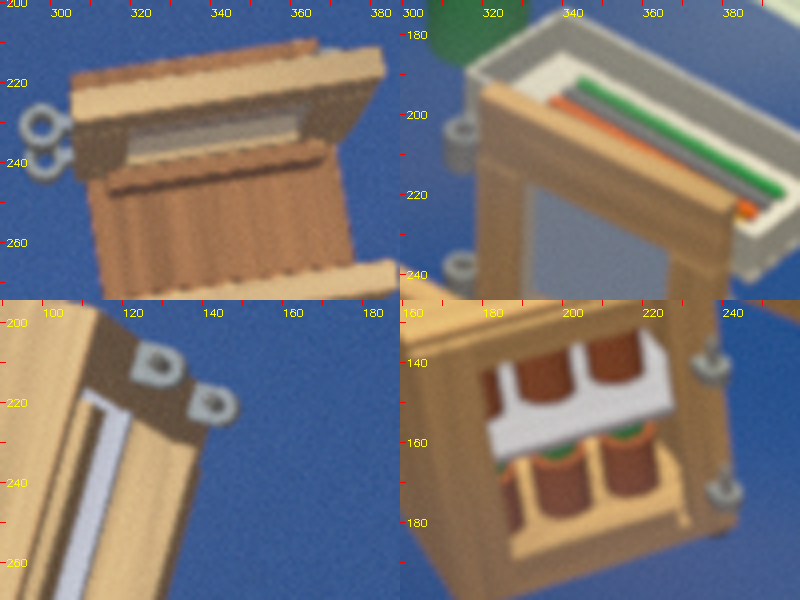

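The crop confirms the door: pale wood frame, clear window, two knuckles at top (298, 232) and (299, 240), and its top strip runs from (306, 227) to (384, 215). The pin brackets are at top (130, 210) and (143, 220), and side (237, 142) and (240, 173).

```bash
python3 - <<'E'
from h import *
np.set_printoptions(precision=1,suppress=True)
T=shot('top');S=shot('side')
f=lambda x,y,c0,r0:(r0+y/4-.5,c0+x/4-.5)
L=at_z(T,f(72,107,288,200),180);Rr=at_z(T,f(383.5,60,288,200),180)
print('door top ends',L,Rr,np.linalg.norm(L-Rr),'mid',(L+Rr)/2,'dir',np.degrees(np.arctan2(*(Rr-L)[[1,0]])))
print('knuck',at_z(T,f(42,127,288,200),147),at_z(T,f(45,160,288,200),57))
print('pins top',at_z(T,f(160,63,90,195),135),at_z(T,f(215,104,90,195),45))
print('pins side',at_z(S,f(311,68,160,125),135),at_z(S,f(322,194,160,125),45))
print('tri',tri(T,f(160,63,90,195),S,f(311,68,160,125)),tri(T,f(215,104,90,195),S,f(322,194,160,125)))
# side: door top edge corners (front edge)
print('side knuck', at_z(S,f(62,125,300,172),147))
for P in ((620,158,135),(620,158,45)): print(proj(T,P),proj(S,P))
# network marks again for averaging
for t in('latch_side','cabinet','pin_high','pin_low','knuckle_high','knuckle_low','door_edge'):
    for n,c in(('top',T),('side',S)):
        z={'latch_side':105,'cabinet':0,'pin_high':135,'pin_low':45,'knuckle_high':125,'knuckle_low':35,'door_edge':95}[t]
        print(t,n,[(at_z(c,d['location'],z),round(d['conf'],2)) for d in optics.mark_of(t,n)[:2]])
E
```

```text
door top ends [ 593.  -170.1  180. ] [ 618.8 -307.6  180. ] 139.91909038503337 mid [ 605.9 -238.8  180. ] dir -79.34594196113999
knuck [ 589.7 -156.4  147. ] [ 590.1 -156.3   57. ]
pins top [620.9 154.2 135. ] [620.4 154.   45. ]
pins side [616.1 151.  135. ] [615.4 152.7  45. ]
tri (array([620.8, 156.1, 130.9]), np.float64(2.4331932974049035)) (array([619.5, 155.9,  41.8]), np.float64(3.6530529118922472))
side knuck [ 590.5 -154.7  147. ]
[127.4 210.7] [236.9 139.7]
[141.2 220.6] [240.3 171.4]
latch_side top [(array([471.2, 183. , 105. ]), 0.74), (array([611.4, 126.5, 105. ]), 0.62)]
latch_side side [(array([469.4, 190.3, 105. ]), 0.56)]
cabinet top [(array([537.9, 183. ,   0. ]), 0.94)]
cabinet side [(array([539.7, 186.4,   0. ]), 0.86)]
pin_high top [(array([615.8, 157.3, 135. ]), 0.78), (array([ 574.4, -153.1,  135. ]), 0.74)]
pin_high side [(array([618.2, 160.3, 135. ]), 0.63)]
pin_low top [(array([624.9, 147.3,  45. ]), 0.58)]
pin_low side [(array([621.4, 141.4,  45. ]), 0.86)]
knuckle_high top [(array([ 575.7, -525.7,  125. ]), 0.8), (array([ 588.2, -154.6,  125. ]), 0.67)]
knuckle_high side [(array([ 596.6, -150.3,  125. ]), 0.83), (array([ 568.4, -525.7,  125. ]), 0.69)]
knuckle_low top [(array([ 588.7, -156.7,   35. ]), 0.92), (array([ 578.8, -521. ,   35. ]), 0.6)]
knuckle_low side [(array([ 596. , -150.7,   35. ]), 0.62)]
door_edge top [(array([ 619. , -311.9,   95. ]), 0.68), (array([ 662.2, -646.8,   95. ]), 0.64)]
door_edge side [(array([ 657.4, -648. ,   95. ]), 0.92), (array([ 505.4, -314.7,   95. ]), 0.4)]
```

Call:
servo_tool --commands '[{"travel":[-0.1,-0.1,-0.05],"roll":0,"grip":0.6},{"travel":[-0.2,-0.2,-0.1],"roll":0,"grip":0.6},{"travel":[-0.3,-0.3,-0.15],"roll":0,"grip":0.6},{"travel":[-0.4,-0.4,-0.2],"roll":0,"grip":0.6},{"travel":[-0.5,-0.5,-0.2],"roll":0,"grip":0.6},{"travel":[-0.6,-0.6,-0.2],"roll":0,"grip":0.6},{"travel":[-0.7,-0.7,-0.2],"roll":0,"grip":0.6},{"travel":[-0.8,-0.8,-0.2],"roll":0,"grip":0.6},{"travel":[-0.9,-0.9,-0.2],"roll":0,"grip":0.6},{"travel":[-1,-1,-0.2],"roll":0,"grip":0.6}]'

```text
t: 3.75
tool_pos: [237.3, 377.5, 229.5]
ee_rot: [0.143, 0.99, 0.0, 0.0]
contact_force: [0.0, -0.5, 0.2]
width: 0.6
grasp_force: 0.0
```

Call:
servo_tool --commands '[{"travel":[-0.1,-0.1,0],"roll":0,"grip":0.6},{"travel":[-0.2,-0.2,0],"roll":0,"grip":0.6},{"travel":[-0.3,-0.3,0],"roll":0,"grip":0.6},{"travel":[-0.4,-0.4,0],"roll":0,"grip":0.6},{"travel":[-0.5,-0.5,0],"roll":0,"grip":0.6},{"travel":[-0.6,-0.6,0],"roll":0,"grip":0.6},{"travel":[-0.7,-0.7,0],"roll":0,"grip":0.6},{"travel":[-0.8,-0.8,0],"roll":0,"grip":0.6},{"travel":[-0.9,-0.9,0],"roll":0,"grip":0.6},{"travel":[-1,-1,0],"roll":0,"grip":0.6}]'

```text
t: 5.0
tool_pos: [318.2, 228.4, 229.5]
ee_rot: [0.143, 0.99, 0.0, 0.0]
contact_force: [-0.3, -0.6, -0.3]
width: 0.599
grasp_force: 0.0
```

Call:
servo_tool --commands '[{"travel":[-0.1,-0.1,0],"roll":0,"grip":0.6},{"travel":[-0.2,-0.2,0],"roll":0,"grip":0.6},{"travel":[-0.3,-0.3,0],"roll":0,"grip":0.6},{"travel":[-0.4,-0.4,0],"roll":0,"grip":0.6},{"travel":[-0.5,-0.5,0],"roll":0,"grip":0.6},{"travel":[-0.6,-0.6,0],"roll":0,"grip":0.6},{"travel":[-0.7,-0.7,0],"roll":0,"grip":0.6},{"travel":[-0.8,-0.8,0],"roll":0,"grip":0.6},{"travel":[-0.9,-0.9,0],"roll":0,"grip":0.6},{"travel":[-1,-1,0],"roll":0,"grip":0.6}]'

```text
t: 6.25
tool_pos: [399.2, 79.4, 229.5]
ee_rot: [0.143, 0.99, 0.0, 0.0]
contact_force: [-0.3, -0.3, -0.5]
width: 0.595
grasp_force: 0.0
```

Call:
servo_tool --commands '[{"travel":[-0.1,-0.1,0],"roll":0,"grip":0.6},{"travel":[-0.2,-0.2,0],"roll":0,"grip":0.6},{"travel":[-0.3,-0.3,0],"roll":0,"grip":0.6},{"travel":[-0.4,-0.4,0],"roll":0,"grip":0.6},{"travel":[-0.5,-0.5,0],"roll":0,"grip":0.6},{"travel":[-0.6,-0.6,0],"roll":0,"grip":0.6},{"travel":[-0.7,-0.7,0],"roll":0,"grip":0.6},{"travel":[-0.8,-0.8,0],"roll":0,"grip":0.6},{"travel":[-0.9,-0.9,0],"roll":0,"grip":0.6},{"travel":[-1,-1,0],"roll":0,"grip":0.6}]'

```text
t: 7.5
tool_pos: [480.8, -69.6, 229.4]
ee_rot: [0.143, 0.99, 0.0, 0.0]
contact_force: [-0.1, 0.3, 0.1]
width: 0.596
grasp_force: 0.0
```

Call:
servo_tool --commands '[{"travel":[-0.1,-0.1,0],"roll":0.1,"grip":0.6},{"travel":[-0.2,-0.2,0],"roll":0.2,"grip":0.6},{"travel":[-0.3,-0.3,0],"roll":0.3,"grip":0.6},{"travel":[-0.4,-0.4,0],"roll":0.4,"grip":0.6},{"travel":[-0.5,-0.5,0],"roll":0.5,"grip":0.6},{"travel":[-0.6,-0.6,0],"roll":0.6,"grip":0.6},{"travel":[-0.7,-0.7,0],"roll":0.7,"grip":0.6},{"travel":[-0.8,-0.8,0],"roll":0.8,"grip":0.6},{"travel":[-0.9,-0.9,0],"roll":0.9,"grip":0.6},{"travel":[-1,-1,0],"roll":1,"grip":0.6}]'

```text
t: 8.75
tool_pos: [561.8, -218.8, 229.2]
ee_rot: [0.512, 0.859, 0.0, -0.0]
contact_force: [0.5, 0.4, -0.7]
width: 0.6
grasp_force: 0.0
```

```bash
cat >> h.py <<'E'
from scipy.spatial.transform import Rotation as R
def go(P,yang,verbose=True):
    st=arm.get_state();M=R.from_quat(st['ee_rot']).as_matrix();d=M.T@(np.array(P)-st['tool_pos'])
    ya=np.degrees(np.arctan2(M[1,1],M[0,1]))
    print('t',st['t'],'pos',st['tool_pos'],'yang',ya,'travel',d/120,'roll',((ya-yang+180)%360-180)/45,'tilt',M[:,2],'F',st['contact_force'],'M',st['moment'],'w',st['width'],st['grasp_force'])
E
python3 -c "
from h import *
np.set_printoptions(precision=3,suppress=True)
go([605.9,-238.8,229],10.65)"
```

```text
t 8.75 pos [ 561.787 -218.779  229.196] yang 28.422555168998194 travel [-0.322  0.244  0.002] roll 0.39494567042218215 tilt [-0.  0. -1.] F [ 0.482  0.421 -0.699] M [-0.059  0.018 -0.043] w 0.5999199033023783 0.0
```

Call:
servo_tool --commands '[{"travel":[-0.08,0.06,0],"roll":0.1,"grip":0.6},{"travel":[-0.16,0.12,0],"roll":0.2,"grip":0.6},{"travel":[-0.25,0.18,0],"roll":0.3,"grip":0.6},{"travel":[-0.322,0.244,0],"roll":0.395,"grip":0.6},{"travel":[-0.322,0.244,0.1],"roll":0.395,"grip":0.6},{"travel":[-0.322,0.244,0.25],"roll":0.395,"grip":0.6},{"travel":[-0.322,0.244,0.4],"roll":0.395,"grip":0.6},{"travel":[-0.322,0.244,0.55],"roll":0.395,"grip":0.6},{"travel":[-0.322,0.244,0.67],"roll":0.395,"grip":0.6},{"travel":[-0.322,0.244,0.73],"roll":0.395,"grip":0.6}]'

```text
t: 10.0
tool_pos: [605.0, -237.3, 140.3]
ee_rot: [0.637, 0.771, -0.0, -0.001]
contact_force: [0.4, -1.3, 0.5]
width: 0.602
grasp_force: 0.0
```

Call:
servo_tool --commands '[{"travel":[0,0,0],"roll":0,"grip":0.4},{"travel":[0,0,0],"roll":0,"grip":0.3},{"travel":[0,0,0],"roll":0,"grip":0.2},{"travel":[0,0,0],"roll":0,"grip":0.1},{"travel":[0,0,0],"roll":0,"grip":0.05},{"travel":[0,0,0],"roll":0,"grip":0.05},{"travel":[0,0,0],"roll":0,"grip":0.05},{"travel":[0,0,0],"roll":0,"grip":0.05},{"travel":[0,0,0],"roll":0,"grip":0.05},{"travel":[0,0,0],"roll":0,"grip":0.05}]' --grip_force 30

```text
t: 11.25
tool_pos: [605.5, -237.7, 142.2]
ee_rot: [0.638, 0.77, -0.0, 0.0]
contact_force: [-1.0, 0.3, 3.4]
width: 0.148
grasp_force: 30.0
```

```bash
python3 -c "
from h import *
np.set_printoptions(precision=3,suppress=True)
go([605.9,-238.8,141],10.65)"
```

```text
t 11.25 pos [ 605.533 -237.723  142.186] yang 10.787295986561988 travel [-0.009  0.001  0.01 ] roll 0.0030510219235995667 tilt [ 0. -0. -1.] F [-1.004  0.283  3.401] M [-0.138  0.39   0.052] w 0.14772241300902159 29.994185864925385
```

Call:
servo_tool --commands '[{"travel":[0,0,-0.02],"roll":0,"grip":0.05},{"travel":[0,0,-0.06],"roll":0,"grip":0.05},{"travel":[0,0,-0.14],"roll":0,"grip":0.05},{"travel":[0,0,-0.22],"roll":0,"grip":0.05},{"travel":[0,0,-0.3],"roll":0,"grip":0.05},{"travel":[0,0,-0.38],"roll":0,"grip":0.05},{"travel":[0,0,-0.46],"roll":0,"grip":0.05},{"travel":[0,0,-0.54],"roll":0,"grip":0.05},{"travel":[0,0,-0.6],"roll":0,"grip":0.05},{"travel":[0,0,-0.62],"roll":0,"grip":0.05}]' --grip_force 40

```text
t: 12.5
tool_pos: [605.8, -237.7, 217.1]
ee_rot: [0.637, 0.77, 0.0, 0.001]
contact_force: [-0.4, -0.4, -4.0]
width: 0.145
grasp_force: 40.0
```

```bash
python3 - <<'E'
from h import *
np.set_printoptions(precision=3,suppress=True)
d=np.array([np.cos(np.radians(-124.35)),np.sin(np.radians(-124.35))])
P=np.array([620.6,154.1])+84*d-1.1*d
print(P)
go([*P,216],-34.35)
E
```

```text
[573.824  85.657]
t 12.5 pos [ 605.781 -237.728  217.076] yang 10.793070014075306 travel [2.697 0.243 0.008] roll 1.0031793336461179 tilt [ 0.001 -0.    -1.   ] F [-0.362 -0.45  -4.003] M [-0.039  0.029  0.052] w 0.1451352011326807 39.99467432498932
```

Call:
servo_tool --commands '[{"travel":[0.1,0,0],"roll":0,"grip":0.05},{"travel":[0.2,0,0],"roll":0,"grip":0.05},{"travel":[0.3,0,0],"roll":0,"grip":0.05},{"travel":[0.4,0,0],"roll":0,"grip":0.05},{"travel":[0.5,0,0],"roll":0,"grip":0.05},{"travel":[0.6,0,0],"roll":0,"grip":0.05},{"travel":[0.7,0,0],"roll":0,"grip":0.05},{"travel":[0.8,0,0],"roll":0,"grip":0.05},{"travel":[0.9,0,0],"roll":0,"grip":0.05},{"travel":[1,0,0],"roll":0,"grip":0.05}]'

```text
t: 13.75
tool_pos: [582.9, -119.0, 216.3]
ee_rot: [0.637, 0.77, 0.0, 0.0]
contact_force: [0.4, -0.2, -4.3]
width: 0.15
grasp_force: 40.0
```

Call:
servo_tool --commands '[{"travel":[0.1,0,0],"roll":0,"grip":0.05},{"travel":[0.2,0,0],"roll":0,"grip":0.05},{"travel":[0.3,0,0.03],"roll":0,"grip":0.05},{"travel":[0.4,0,0.06],"roll":0,"grip":0.05},{"travel":[0.5,0,0.1],"roll":0,"grip":0.05},{"travel":[0.6,0,0.14],"roll":0,"grip":0.05},{"travel":[0.7,0,0.18],"roll":0,"grip":0.05},{"travel":[0.8,0,0.22],"roll":0,"grip":0.05},{"travel":[0.9,0,0.25],"roll":0,"grip":0.05},{"travel":[1,0,0.27],"roll":0,"grip":0.05}]'

```text
t: 15.0
tool_pos: [560.4, -1.1, 183.6]
ee_rot: [0.637, 0.77, -0.0, -0.0]
contact_force: [0.7, 0.7, -3.0]
width: 0.15
grasp_force: 40.0
```

Call:
servo_tool --commands '[{"travel":[0.05,0,0],"roll":0.1,"grip":0.05},{"travel":[0.1,0,0],"roll":0.2,"grip":0.05},{"travel":[0.15,0.01,0],"roll":0.3,"grip":0.05},{"travel":[0.2,0.02,0],"roll":0.4,"grip":0.05},{"travel":[0.26,0.03,0],"roll":0.55,"grip":0.05},{"travel":[0.33,0.04,0],"roll":0.7,"grip":0.05},{"travel":[0.4,0.05,0],"roll":0.8,"grip":0.05},{"travel":[0.46,0.06,0],"roll":0.9,"grip":0.05},{"travel":[0.5,0.066,0],"roll":1,"grip":0.05},{"travel":[0.52,0.066,0],"roll":1,"grip":0.05}]'

```text
t: 16.25
tool_pos: [556.7, 61.5, 184.0]
ee_rot: [0.883, 0.468, 0.0, 0.0]
contact_force: [-0.9, 0.1, -3.6]
width: 0.149
grasp_force: 40.0
```

```bash
python3 - <<'E'
from h import *
np.set_printoptions(precision=3,suppress=True)
go([573.8,85.7,185],-34.35)
T=shot('top');S=shot('side')
cv2.imwrite('pics/t2.png',T['color']);cv2.imwrite('pics/s2.png',S['color'])
a=crop(T['color'],110,195,66,100,6);b=crop(S['color'],190,110,66,100,6)
cv2.imwrite('pics/c2.png',np.hstack([a,b]))
E
```

```text
t 16.25 pos [556.653  61.527 183.951] yang -34.12734073873747 travel [ 0.247  0.005 -0.009] roll 0.0049479835836115805 tilt [ 0.  0. -1.] F [-0.919  0.056 -3.615] M [-0.103  0.084  0.011] w 0.14878126662173924 39.994919300079346
```

View pics/c2.png

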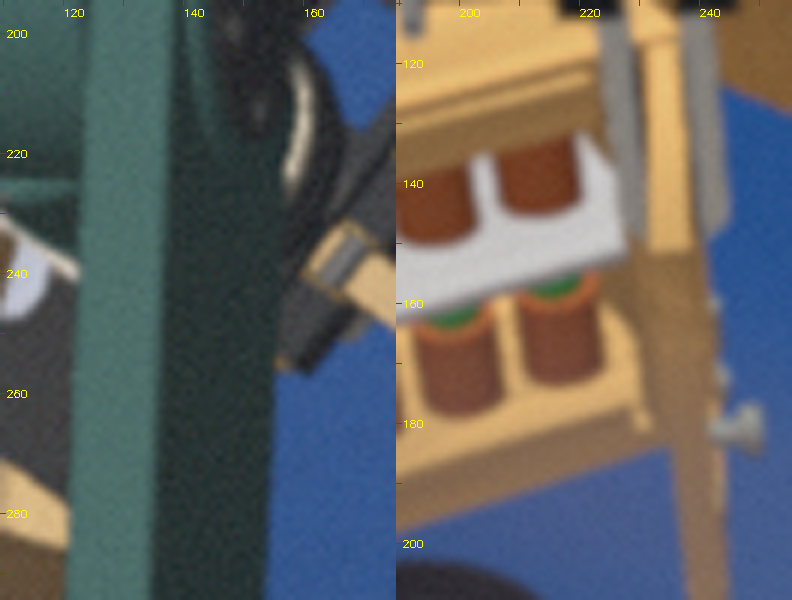

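The top view of the pins is blocked by the arm, and the door is edge-on to the side camera. I'll go back to the original yaw, where calibration errors cancel and the side camera sees the knuckles. First I'll check the pin and knuckle picks against projected models on the first pictures.

```bash
cat >> h.py <<'E'
def circ(o,c,P,r,c0,r0,s,col):
    a=np.linspace(0,2*np.pi,40)
    q=np.array([proj(c,[P[0]+r*np.cos(t),P[1]+r*np.sin(t),P[2]]) for t in a])
    cv2.polylines(o,[np.int32(((q-[c0,r0]+.5)*s).round())],True,col,1)
def panel(im,c,Pm,tube,c0,r0,w,h,s):
    o=crop(im,c0,r0,w,h,s)
    for z in (0,90):
        P=lambda dz:[Pm[0],Pm[1],Pm[2]+z+dz]
        if tube: circ(o,c,P(0),10,c0,r0,s,(0,255,0));circ(o,c,P(22),10,c0,r0,s,(0,255,255));circ(o,c,P(22),5.5,c0,r0,s,(0,0,255))
        else: circ(o,c,P(0),9,c0,r0,s,(0,255,255));circ(o,c,P(-10),9,c0,r0,s,(0,255,0));circ(o,c,P(20),1.5,c0,r0,s,(0,0,255));circ(o,c,P(0),4,c0,r0,s,(0,0,255))
    return o
E
python3 - <<'E'
from h import *
np.set_printoptions(precision=3,suppress=True)
T=shot('top');S=shot('side');t=cv2.imread('pics/top0.png');s=cv2.imread('pics/side0.png')
a=np.vstack([panel(t,T,[590,-156.3,35],1,285,222,40,30,10),panel(t,T,[620.6,154.1,45],0,115,200,40,30,10)])
b=np.vstack([cv2.resize(panel(s,S,[590,-156.3,35],1,295,192,60,60,5),(300,300)),cv2.resize(panel(s,S,[620.6,154.1,45],0,210,125,60,60,5),(300,300))])
cv2.imwrite('pics/c3.png',np.hstack([a,b]))
go([636.1,72.7,184],10.79)
go([642,42,184],10.79)
E
```

```text
t 16.45 pos [556.681  60.929 183.921] yang -34.162624742076225 travel [ 0.453  0.493 -0.001] roll -0.998947216490583 tilt [ 0. -0. -1.] F [ 0.815  0.185 -3.564] M [-0.087  0.111  0.008] w 0.14699916443959246 39.99466896057129
t 16.45 pos [556.681  60.929 183.921] yang -34.162624742076225 travel [ 0.269  0.677 -0.001] roll -0.998947216490583 tilt [ 0. -0. -1.] F [ 0.815  0.185 -3.564] M [-0.087  0.111  0.008] w 0.14699916443959246 39.99466896057129
```

View pics/c3.png

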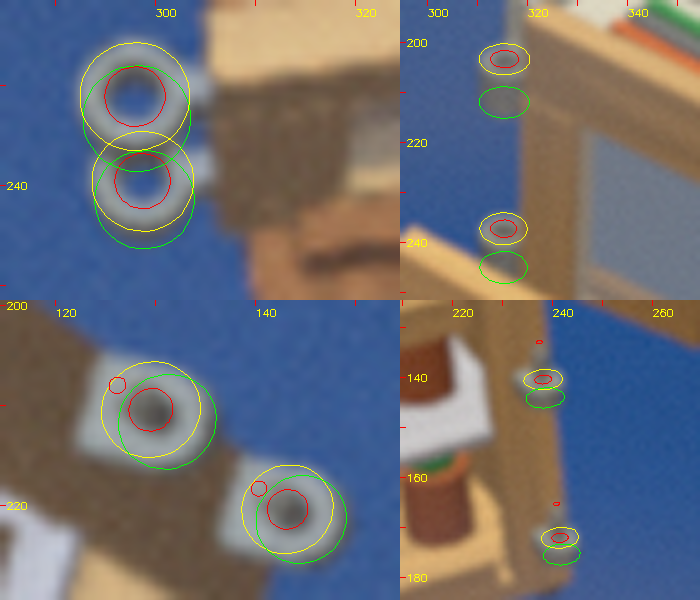

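Call:
servo_tool --commands '[{"travel":[0.02,0.07,0],"roll":-0.1,"grip":0.05},{"travel":[0.04,0.15,0],"roll":-0.2,"grip":0.05},{"travel":[0.07,0.23,0],"roll":-0.35,"grip":0.05},{"travel":[0.1,0.32,0],"roll":-0.5,"grip":0.05},{"travel":[0.14,0.41,0],"roll":-0.65,"grip":0.05},{"travel":[0.18,0.5,0],"roll":-0.8,"grip":0.05},{"travel":[0.22,0.58,0],"roll":-0.9,"grip":0.05},{"travel":[0.25,0.65,0],"roll":-1,"grip":0.05},{"travel":[0.27,0.677,0],"roll":-1,"grip":0.05},{"travel":[0.27,0.677,0],"roll":-1,"grip":0.05}]'

```text
t: 17.7
tool_pos: [642.1, 42.0, 183.6]
ee_rot: [0.638, 0.77, -0.0, -0.0]
contact_force: [-0.4, -0.4, -3.4]
width: 0.147
grasp_force: 40.0
```

```bash
python3 - <<'E'
from h import *
np.set_printoptions(precision=3,suppress=True)
T=shot('top');S=shot('side');t=cv2.imread('pics/top0.png');s=cv2.imread('pics/side0.png')
cv2.imwrite('pics/s3.png',S['color']);cv2.imwrite('pics/t3.png',T['color'])
a=crop(t,118,200,33,30,12);b=crop(s,224,130,26,52,12);c=crop(S['color'],215,120,65,104,6)
f=lambda x,h:cv2.copyMakeBorder(x,0,h-x.shape[0],0,0,0)
cv2.imwrite('pics/c4.png',cv2.resize(np.hstack([np.vstack([a,cv2.resize(crop(T['color'],118,200,66,44,6),(396,264))]),b,c])[:, :],None,fx=.72,fy=.72,interpolation=cv2.INTER_AREA) if False else np.hstack([np.vstack([a,crop(T['color'],118,200,66,44,6)]),b,c]))
go([636.1,72.7,184],10.79)
E
python3 -c "
import cv2;i=cv2.imread('pics/c4.png');print(i.shape);cv2.imwrite('pics/c4.png',cv2.resize(i,(800,int(i.shape[0]*800/i.shape[1]))))"
```

```text
t 17.8 pos [641.845  42.075 183.857] yang 10.759421506456663 travel [ 0.26   0.001 -0.001] roll -0.0006795220787410017 tilt [-0.  0. -1.] F [-0.243 -1.165 -3.341] M [-0.068 -0.012  0.02 ] w 0.14556672803096368 39.99462068080902
(624, 1098, 3)
```

View pics/c4.png

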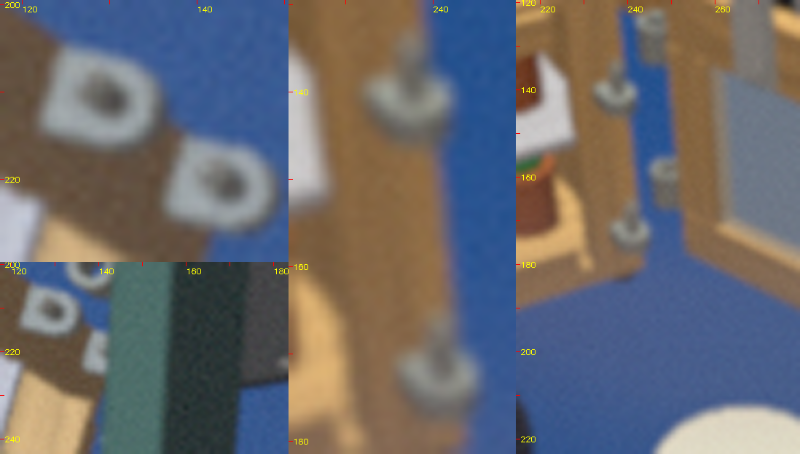

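```bash
python3 - <<'E'
from h import *
np.set_printoptions(precision=2,suppress=True)
T=shot('top');S=shot('side')
for n,c,rc,z in(('T',T,(211.05,130.2),135),('T',T,(220.4,143.6),45),('S',S,(140.5,237.3),135),('S',S,(171.9,240.7),45)): print(n,at_z(c,rc,z))
# tips: T streak far ends, S tips
print('tips T',at_z(T,(200+84/8.743-.5,118+88/8.743-.5),154),at_z(T,(200+167/8.743-.5,118+210/8.743-.5),64))
print('tips S',at_z(S,(130+38/8.743-.5,224+121.5/8.743-.5),154),at_z(S,(130+318/8.743-.5,224+150/8.743-.5),64))
st=arm.get_state();M=R.from_quat(st['ee_rot']).as_matrix()
K=st['tool_pos']+M[:,0]*82.85; print('knuckle pred',K, 'z low',st['tool_pos'][2]-142.2+35)
zl=st['tool_pos'][2]-142.2+35
s=cv2.imread('pics/s3.png');t=cv2.imread('pics/t3.png')
o=np.hstack([panel(s,S,[K[0],K[1],zl],1,228,105,38,70,8),panel(t,T,[K[0],K[1],zl],1,118,185,40,56,10)])
cv2.imwrite('pics/c5.png',o);print(o.shape)
E
```

```text
T [619.47 152.82 135.  ]
T [620.61 153.31  45.  ]
S [618.76 154.52 135.  ]
S [619.41 155.47  45.  ]
tips T [618.82 151.82 154.  ] [620.3  152.09  64.  ]
tips S [619.18 151.66 154.  ] [619.57 152.98  64.  ]
knuckle pred [626.35 123.53 183.99] z low 76.7810157913735
(560, 704, 3)
```

View pics/c5.png

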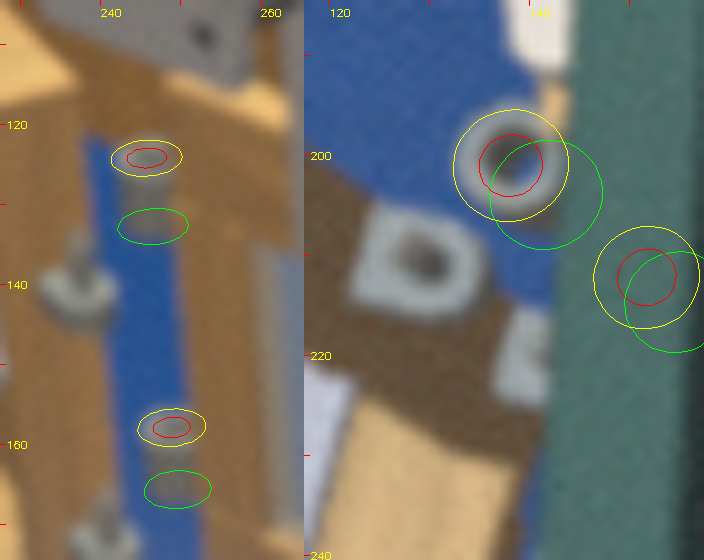

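Predicted and seen knuckles agree within half a pixel: side (244, 124), top (140, 201). The pin is at about (619.6, 153.3), so I'll move over it and lower partway.

Call:
servo_tool --commands '[{"travel":[0.03,0,0],"roll":0,"grip":0.05},{"travel":[0.07,-0.002,0],"roll":0,"grip":0.05},{"travel":[0.12,-0.004,0],"roll":0,"grip":0.05},{"travel":[0.17,-0.006,0],"roll":0,"grip":0.05},{"travel":[0.21,-0.008,0],"roll":0,"grip":0.05},{"travel":[0.24,-0.008,0],"roll":0,"grip":0.05},{"travel":[0.257,-0.008,0],"roll":0,"grip":0.05},{"travel":[0.257,-0.008,0],"roll":0,"grip":0.05},{"travel":[0.257,-0.008,0.03],"roll":0,"grip":0.05},{"travel":[0.257,-0.008,0.06],"roll":0,"grip":0.05}]'

```text
t: 19.15
tool_pos: [635.4, 72.0, 176.3]
ee_rot: [0.638, 0.77, -0.0, -0.0]
contact_force: [0.5, 0.8, -4.2]
width: 0.15
grasp_force: 40.0
```

```bash
python3 - <<'E'
from h import *
np.set_printoptions(precision=3,suppress=True)
go([635,71.9,152.2],10.79)
T=shot('top');S=shot('side')
a=crop(S['color'],220,115,44,70,8);b=crop(T['color'],110,190,44,56,10)
cv2.imwrite('pics/c6.png',np.hstack([a,b]))
E
```

```text
t 19.15 pos [635.365  71.97  176.309] yang 10.775946439759641 travel [-0.    -0.003  0.201] roll -0.0003123013386748931 tilt [-0.  0. -1.] F [ 0.505  0.788 -4.188] M [-0.044  0.06   0.026] w 0.15048016555949795 39.99455451965332
```

View pics/c6.png

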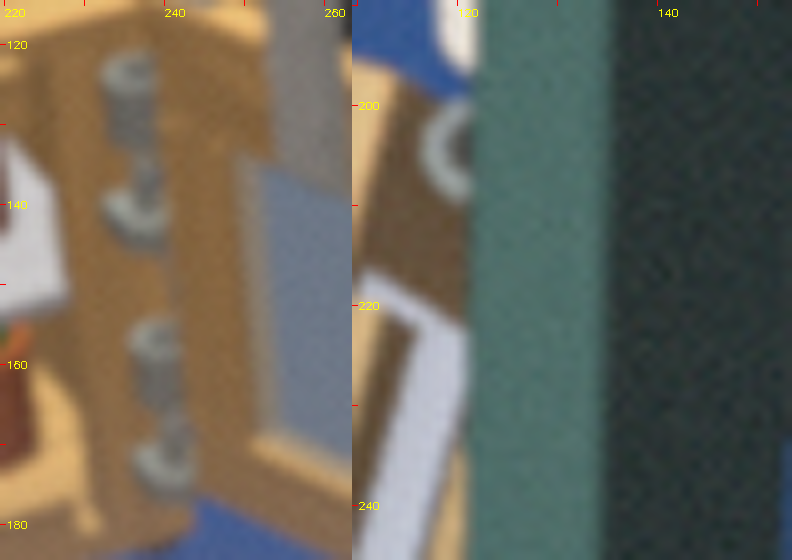

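```bash
python3 - <<'E'
from h import *
np.set_printoptions(precision=2,suppress=True)
S=shot('side')
st=arm.get_state();M=R.from_quat(st['ee_rot']).as_matrix()
K=st['tool_pos']+M[:,0]*82.85;zl=st['tool_pos'][2]-142.2+35;print(K,zl)
for d in (0,11,22): print('knuck z+',d,proj(S,[K[0],K[1],zl+90+d]),proj(S,[K[0],K[1],zl+d]))
for x,y in((619.6,153.3),): print('pin foot/tip',proj(S,[x,y,135]),proj(S,[x,y,155]),proj(S,[x,y,45]),proj(S,[x,y,65]))
J=[proj(S,[K[0]+1,K[1],160])-proj(S,[K[0],K[1],160]),proj(S,[K[0],K[1]+1,160])-proj(S,[K[0],K[1],160])];print(J)
E
```

```text
[619.61 153.43 176.03] 68.81440994723883
knuck z+ 0 [236.92 131.67] [240.39 164.13]
knuck z+ 11 [236.47 127.48] [239.98 160.33]
knuck z+ 22 [236.02 123.25] [239.57 156.48]
pin foot/tip [237.9  140.59] [237.1  133.13] [241.28 172.25] [240.55 165.47]
[array([ 0.36, -0.15]), array([-0.25, -0.17])]
```

Call:
servo_tool --commands '[{"travel":[0,0,0.01],"roll":0,"grip":0.05},{"travel":[0,0,0.02],"roll":0,"grip":0.05},{"travel":[0,0,0.03],"roll":0,"grip":0.05},{"travel":[0,0,0.04],"roll":0,"grip":0.05},{"travel":[0,0,0.05],"roll":0,"grip":0.05},{"travel":[0,0,0.06],"roll":0,"grip":0.05},{"travel":[0,0,0.07],"roll":0,"grip":0.05},{"travel":[0,0,0.08],"roll":0,"grip":0.05},{"travel":[0,0,0.09],"roll":0,"grip":0.05},{"travel":[0,0,0.1],"roll":0,"grip":0.05}]'

```text
t: 20.55
tool_pos: [635.1, 72.0, 164.8]
ee_rot: [0.637, 0.77, -0.0, -0.0]
contact_force: [-1.9, -0.5, -3.7]
width: 0.145
grasp_force: 40.0
```

```bash
python3 - <<'E'
from h import *
np.set_printoptions(precision=3,suppress=True)
go([635.4,71.9,152.2],10.79)
E
```

```text
t 20.55 pos [635.104  72.014 164.781] yang 10.796771835565492 travel [-0.001  0.002  0.105] roll 0.000150485234788928 tilt [-0.001 -0.    -1.   ] F [-1.85  -0.477 -3.729] M [-0.129  0.348  0.1  ] w 0.14481315779623663 40.00002980232239
```

Call:
servo_tool --commands '[{"travel":[0,-0.004,0.012],"roll":0,"grip":0.05},{"travel":[0,-0.004,0.024],"roll":0,"grip":0.05},{"travel":[0,-0.004,0.036],"roll":0,"grip":0.05},{"travel":[0,-0.004,0.048],"roll":0,"grip":0.05},{"travel":[0,-0.004,0.058],"roll":0,"grip":0.05},{"travel":[0,-0.004,0.068],"roll":0,"grip":0.05},{"travel":[0,-0.004,0.078],"roll":0,"grip":0.05},{"travel":[0,-0.004,0.086],"roll":0,"grip":0.05},{"travel":[0,-0.004,0.092],"roll":0,"grip":0.05},{"travel":[0,-0.004,0.098],"roll":0,"grip":0.05}]'

```text
t: 21.8
tool_pos: [634.9, 72.0, 152.9]
ee_rot: [0.637, 0.77, -0.0, -0.0]
contact_force: [-0.8, 0.3, -2.4]
width: 0.148
grasp_force: 40.0
```

```bash
python3 - <<'E'
from h import *
np.set_printoptions(precision=3,suppress=True)
go([635.4,71.9,152.2],10.79)
E
```

```text
t 21.8 pos [634.898  72.017 152.893] yang 10.792884103424997 travel [-0.002  0.004  0.006] roll 6.409118722230131e-05 tilt [-0. -0. -1.] F [-0.75   0.317 -2.38 ] M [-0.196  0.374  0.098] w 0.1483107194179229 40.0012081861496
```

Call:
servo_tool --commands '[{"travel":[0,0,0.002],"roll":0,"grip":0.05},{"travel":[0,0,0.004],"roll":0,"grip":0.05},{"travel":[0,0,0.006],"roll":0,"grip":0.05},{"travel":[0,0,0.008],"roll":0,"grip":0.05},{"travel":[0,0,0.01],"roll":0,"grip":0.05},{"travel":[0,0,0.012],"roll":0,"grip":0.05},{"travel":[0,0,0.012],"roll":0,"grip":0.05},{"travel":[0,0,0.012],"roll":0,"grip":0.05},{"travel":[0,0,0.012],"roll":0,"grip":0.05},{"travel":[0,0,0.012],"roll":0,"grip":0.05}]'

```text
t: 23.05
tool_pos: [635.1, 72.0, 152.1]
ee_rot: [0.637, 0.77, 0.0, 0.0]
contact_force: [-2.3, -1.0, 3.1]
width: 0.146
grasp_force: 40.0
```

```bash
python3 - <<'E'
from h import *
np.set_printoptions(precision=3,suppress=True)
go([635.4,71.9,152.2],10.79)
E
```

```text
t 23.05 pos [635.073  72.017 152.082] yang 10.792838633090868 travel [-0.001  0.002 -0.001] roll 6.308073535276688e-05 tilt [ 0.001  0.    -1.   ] F [-2.286 -0.998  3.072] M [-0.171  0.613  0.197] w 0.14600819413476113 40.015339851379395
```

The knuckles have bottomed out: Fz reversed and the height matches. I'll release, keeping the fingers straddling the leaf.

Call:
servo_tool --commands '[{"travel":[0,0,-0.004],"roll":0,"grip":0.16},{"travel":[0,0,-0.004],"roll":0,"grip":0.18},{"travel":[0,0,-0.004],"roll":0,"grip":0.2},{"travel":[0,0,-0.004],"roll":0,"grip":0.22},{"travel":[0,0,-0.004],"roll":0,"grip":0.25},{"travel":[0,0,-0.004],"roll":0,"grip":0.28},{"travel":[0,0,-0.004],"roll":0,"grip":0.3},{"travel":[0,0,-0.004],"roll":0,"grip":0.3},{"travel":[0,0,-0.004],"roll":0,"grip":0.3},{"travel":[0,0,-0.004],"roll":0,"grip":0.3}]'

```text
t: 24.3
tool_pos: [634.9, 72.1, 152.0]
ee_rot: [0.637, 0.77, 0.0, -0.0]
contact_force: [-0.4, -0.2, -0.5]
width: 0.302
grasp_force: 0.0
```

```bash
python3 - <<'E'
from h import *
np.set_printoptions(precision=3,suppress=True)
go([635.4,71.9,152.2],10.79)
S=shot('side')
cv2.imwrite('pics/c7.png',crop(S['color'],200,105,110,90,7))
E
```

```text
t 24.3 pos [634.927  72.09  151.977] yang 10.792557715112782 travel [-0.002  0.004 -0.002] roll 5.683811361715622e-05 tilt [ 0.  0. -1.] F [-0.431 -0.168 -0.507] M [-0.004  0.026  0.035] w 0.3019868764619311 0.0
```

View pics/c7.png

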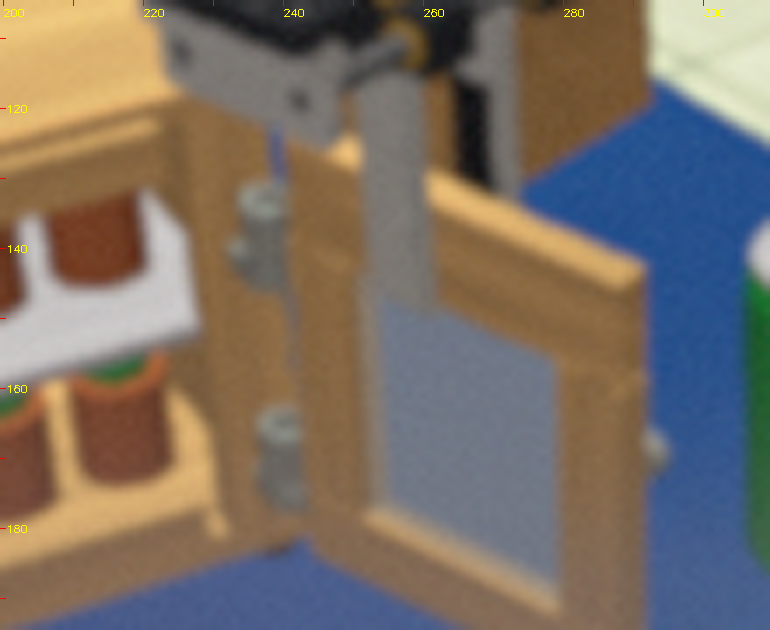

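The picture shows both knuckles down on their brackets, at side (236, 138) and (239, 171), with the door hung upright. Now I'll swing it along the arc with the straddling fingers.

Call:
servo_tool --commands '[{"travel":[0.0017,-0.048,0],"roll":0.089,"grip":0.3},{"travel":[0.0067,-0.096,0],"roll":0.178,"grip":0.3},{"travel":[0.015,-0.1435,0],"roll":0.267,"grip":0.3},{"travel":[0.027,-0.19,0],"roll":0.356,"grip":0.3},{"travel":[0.042,-0.236,0],"roll":0.444,"grip":0.3},{"travel":[0.06,-0.281,0],"roll":0.533,"grip":0.3},{"travel":[0.081,-0.324,0],"roll":0.622,"grip":0.3},{"travel":[0.105,-0.366,0],"roll":0.711,"grip":0.3},{"travel":[0.132,-0.406,0],"roll":0.8,"grip":0.3},{"travel":[0.1615,-0.444,0],"roll":0.889,"grip":0.3}]'

```text
t: 25.6
tool_pos: [578.9, 81.0, 152.2]
ee_rot: [0.863, 0.505, 0.0, 0.0]
contact_force: [0.6, 0.1, 0.7]
width: 0.303
grasp_force: 0.2
```

```bash
python3 - <<'E'
from h import *
np.set_printoptions(precision=3,suppress=True)
go([635.4,71.9,152.2],10.79)
E
```

```text
t 25.6 pos [578.949  81.03  152.157] yang -29.35529013680943 travel [ 0.164  0.447 -0.   ] roll -0.8921175585957649 tilt [ 0.001 -0.    -1.   ] F [0.565 0.133 0.721] M [-0.077  0.053 -0.012] w 0.30297916301971994 0.1696109620752395
```

Call:
servo_tool --commands '[{"travel":[0.0017,-0.048,0],"roll":0.089,"grip":0.3},{"travel":[0.0067,-0.096,0],"roll":0.178,"grip":0.3},{"travel":[0.015,-0.1435,0],"roll":0.267,"grip":0.3},{"travel":[0.027,-0.19,0],"roll":0.356,"grip":0.3},{"travel":[0.042,-0.236,0],"roll":0.444,"grip":0.3},{"travel":[0.06,-0.281,0],"roll":0.533,"grip":0.3},{"travel":[0.081,-0.324,0],"roll":0.622,"grip":0.3},{"travel":[0.105,-0.366,0],"roll":0.711,"grip":0.3},{"travel":[0.132,-0.406,0],"roll":0.8,"grip":0.3},{"travel":[0.1615,-0.444,0],"roll":0.889,"grip":0.3}]'

```text
t: 26.85
tool_pos: [541.9, 124.1, 152.1]
ee_rot: [0.984, 0.179, 0.0, 0.0]
contact_force: [-0.2, -0.9, 0.5]
width: 0.301
grasp_force: 0.1
```

Call:
servo_tool --commands '[{"travel":[0,0,0],"roll":0,"grip":0.3},{"travel":[0,0,0],"roll":0,"grip":0.3},{"travel":[0,0,0],"roll":0,"grip":0.3},{"travel":[0,0,-0.05],"roll":0,"grip":0.3},{"travel":[0,0,-0.12],"roll":0,"grip":0.3},{"travel":[0,0,-0.2],"roll":0,"grip":0.3},{"travel":[0,0,-0.28],"roll":0,"grip":0.3},{"travel":[0,0,-0.36],"roll":0,"grip":0.3},{"travel":[0,0,-0.43],"roll":0,"grip":0.3},{"travel":[0,0,-0.46],"roll":0,"grip":0.2}]'

```text
t: 28.1
tool_pos: [542.2, 124.1, 208.0]
ee_rot: [0.984, 0.18, 0.001, -0.0]
contact_force: [-0.8, -0.7, -0.5]
width: 0.233
grasp_force: 0.0
```

```bash
python3 - <<'E'
from h import *
np.set_printoptions(precision=3,suppress=True)
go([635.4,71.9,152.2],10.79)
T=shot('top');S=shot('side')
for n,c in(('top',T),('side',S)):
    for t,z in(('door_edge',105),('door_center',105),('latch_side',105)): print(n,t,[(at_z(c,d['location'],z),d['conf']) for d in optics.mark_of(t,n)[:3]])
cv2.imwrite('pics/c8.png',np.hstack([cv2.resize(S['color'][80:280,120:320],(400,400)),cv2.resize(T['color'][140:340,60:260],(400,400))]))
E
```

```text
t 28.1 pos [542.171 124.07  208.046] yang -69.21734119520492 travel [0.572 0.682 0.466] roll -1.7779409154489985 tilt [ 0.001  0.    -1.   ] F [-0.754 -0.747 -0.516] M [-0.047  0.162  0.021] w 0.2325262339576306 0.0
top door_edge [(array([480.448,  90.394, 105.   ]), 0.91), (array([ 653.753, -645.826,  105.   ]), 0.91)]
top door_center [(array([548.536, 116.965, 105.   ]), 0.92)]
top latch_side [(array([467.467, 182.693, 105.   ]), 0.85), (array([398.167, -12.091, 105.   ]), 0.59)]
side door_edge [(array([475.643,  73.176, 105.   ]), 0.91), (array([ 643.049, -655.607,  105.   ]), 0.79), (array([ 323.48 , -256.583,  105.   ]), 0.75)]
side door_center [(array([540.92 , 115.312, 105.   ]), 0.93), (array([ 606.754, -598.693,  105.   ]), 0.78), (array([648.971, 194.516, 105.   ]), 0.4)]
side latch_side [(array([471.222, 178.73 , 105.   ]), 0.7)]
```

View pics/c8.png

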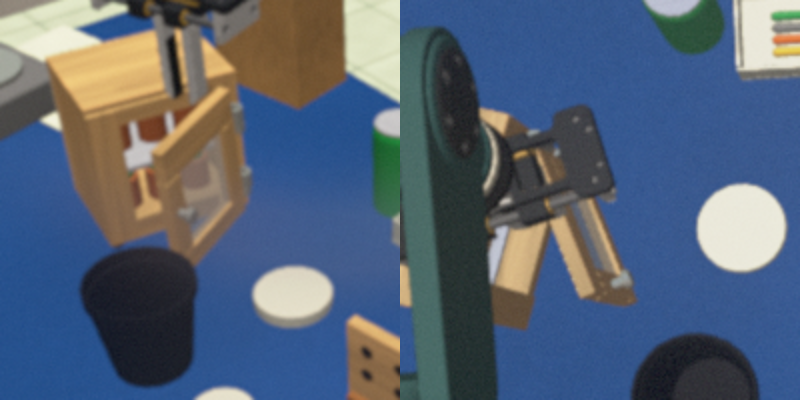

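The leaf is about 36° open, with its edge at top (153, 285) and the knob outside. I'll move the shut fingers to the outer side and lower them to top-rail height.

Call:
servo_tool --commands '[{"travel":[0,0.1,0],"roll":0,"grip":0.2},{"travel":[0,0.2,0],"roll":0,"grip":0.1},{"travel":[0,0.3,0],"roll":0,"grip":0},{"travel":[0,0.4,0],"roll":0,"grip":0},{"travel":[0,0.4,0.05],"roll":0,"grip":0},{"travel":[0,0.4,0.15],"roll":0,"grip":0},{"travel":[0,0.4,0.25],"roll":0,"grip":0},{"travel":[0,0.4,0.35],"roll":0,"grip":0},{"travel":[0,0.4,0.42],"roll":0,"grip":0},{"travel":[0,0.4,0.45],"roll":0,"grip":0}]'

```text
t: 29.75
tool_pos: [558.6, 79.3, 152.2]
ee_rot: [0.984, 0.18, -0.001, -0.0]
contact_force: [0.4, -0.8, 0.7]
width: 0.005
grasp_force: 0.0
```

```bash
python3 - <<'E'
from h import *
np.set_printoptions(precision=3,suppress=True)
go([542,124,152.2],10.79)
C=np.array([619.56,153.4]);st=arm.get_state();M=R.from_quat(st['ee_rot']).as_matrix()
ph0=np.degrees(np.arctan2(M[1,1],M[0,1]))-90
for k in range(1,21):
    th=min(k*1.8,32.0);off=48-(48-22)*min(k/14,1) if k<15 else 22-(k-14)*0.5
    ph=np.radians(ph0-th);d=np.array([np.cos(ph),np.sin(ph)]);n=np.array([-d[1],d[0]])
    P=C+84*d+off*n; v=M.T@np.array([P[0]-st['tool_pos'][0],P[1]-st['tool_pos'][1],0])
    print(k,round(th,1),round(off,1),v[:2]/120,th/45)
E
```

```text
t 29.75 pos [558.553  79.291 152.239] yang -69.20433478211126 travel [ 0.003 -0.397  0.   ] roll -1.7776518840469167 tilt [-0.001  0.    -1.   ] F [ 0.363 -0.794  0.677] M [-0.036  0.165 -0.054] w 0.0046621862979699625 0.0
1 1.8 46.1 [-0.017 -0.035] 0.04
2 3.6 44.3 [-0.027 -0.072] 0.08
3 5.4 42.4 [-0.036 -0.111] 0.12000000000000001
4 7.2 40.6 [-0.042 -0.149] 0.16
5 9.0 38.7 [-0.047 -0.188] 0.2
6 10.8 36.9 [-0.051 -0.226] 0.24000000000000002
7 12.6 35.0 [-0.052 -0.265] 0.27999999999999997
8 14.4 33.1 [-0.052 -0.303] 0.32
9 16.2 31.3 [-0.05  -0.342] 0.36
10 18.0 29.4 [-0.047 -0.38 ] 0.4
11 19.8 27.6 [-0.042 -0.418] 0.44
12 21.6 25.7 [-0.035 -0.455] 0.48000000000000004
13 23.4 23.9 [-0.027 -0.492] 0.52
14 25.2 22.0 [-0.017 -0.529] 0.5599999999999999
15 27.0 21.5 [-0.011 -0.555] 0.6
16 28.8 21.0 [-0.003 -0.581] 0.64
17 30.6 20.5 [ 0.005 -0.606] 0.68
18 32.0 20.0 [ 0.013 -0.626] 0.7111111111111111
19 32.0 19.5 [ 0.015 -0.63 ] 0.7111111111111111
20 32.0 19.0 [ 0.017 -0.634] 0.7111111111111111
```

Call:
servo_tool --commands '[{"travel":[-0.017,-0.035,0],"roll":0.04,"grip":0},{"travel":[-0.027,-0.072,0],"roll":0.08,"grip":0},{"travel":[-0.036,-0.11,0],"roll":0.12,"grip":0},{"travel":[-0.042,-0.149,0],"roll":0.16,"grip":0},{"travel":[-0.047,-0.188,0],"roll":0.2,"grip":0},{"travel":[-0.051,-0.226,0],"roll":0.24,"grip":0},{"travel":[-0.052,-0.265,0],"roll":0.28,"grip":0},{"travel":[-0.052,-0.303,0],"roll":0.32,"grip":0},{"travel":[-0.05,-0.342,0],"roll":0.36,"grip":0},{"travel":[-0.047,-0.38,0],"roll":0.4,"grip":0}]'

```text
t: 31.0
tool_pos: [537.6, 120.1, 154.0]
ee_rot: [1.0, 0.023, 0.001, -0.0]
contact_force: [0.4, -0.7, 0.6]
width: 0.007
grasp_force: 0.2
```

```bash
python3 - <<'E'
from h import *
np.set_printoptions(precision=3,suppress=True)
go([542,124,152.2],10.79)
C=np.array([619.56,153.4]);st=arm.get_state();M=R.from_quat(st['ee_rot']).as_matrix()
ph0=np.degrees(np.arctan2(M[1,1],M[0,1]))-90;print(ph0%360)
for k in range(1,11):
    th=k*1.4;off=29.4-(k)*0.85
    ph=np.radians(ph0-th);d=np.array([np.cos(ph),np.sin(ph)]);n=np.array([-d[1],d[0]])
    P=C+84*d+off*n; v=M.T@np.array([P[0]-st['tool_pos'][0],P[1]-st['tool_pos'][1],0])
    print(k,round(th,1),round(off,1),v[:2]/120,th/45)
T=shot('top');S=shot('side')
for n,c in(('top',T),('side',S)): print(n,[(at_z(c,d['location'],105),d['conf']) for d in optics.mark_of('door_edge',n)[:3]])
E
```

```text
t 31.0 pos [537.6   120.07  154.013] yang -87.33284851245266 travel [ 0.038 -0.031  0.015] roll -2.1805077447211705 tilt [ 0.001  0.    -1.   ] F [ 0.367 -0.702  0.589] M [-0.109  0.195  0.014] w 0.007115464768210195 0.15204381317744264
182.66715148754736
1 1.4 28.5 [-0.01  -0.025] 0.03111111111111111
2 2.8 27.7 [-0.015 -0.049] 0.06222222222222222
3 4.2 26.8 [-0.019 -0.074] 0.09333333333333332
4 5.6 26.0 [-0.023 -0.098] 0.12444444444444444
5 7.0 25.1 [-0.025 -0.123] 0.15555555555555556
6 8.4 24.3 [-0.027 -0.148] 0.18666666666666665
7 9.8 23.4 [-0.028 -0.172] 0.21777777777777776
8 11.2 22.6 [-0.028 -0.197] 0.24888888888888888
9 12.6 21.8 [-0.027 -0.221] 0.27999999999999997
10 14.0 20.9 [-0.026 -0.246] 0.3111111111111111
top [(array([468.487, 130.7  , 105.   ]), 0.93), (array([ 661.354, -643.164,  105.   ]), 0.71)]
side [(array([ 644.954, -652.104,  105.   ]), 0.73), (array([468.67 , 116.151, 105.   ]), 0.66)]
```

Call:
servo_tool --commands '[{"travel":[-0.01,-0.025,0],"roll":0.03,"grip":0},{"travel":[-0.015,-0.049,0],"roll":0.062,"grip":0},{"travel":[-0.019,-0.074,0],"roll":0.093,"grip":0},{"travel":[-0.023,-0.098,0],"roll":0.124,"grip":0},{"travel":[-0.025,-0.123,0],"roll":0.156,"grip":0},{"travel":[-0.027,-0.148,0],"roll":0.187,"grip":0},{"travel":[-0.028,-0.172,0],"roll":0.218,"grip":0},{"travel":[-0.028,-0.197,0],"roll":0.249,"grip":0},{"travel":[-0.027,-0.221,0],"roll":0.28,"grip":0},{"travel":[-0.026,-0.24,0],"roll":0.311,"grip":0}]'

```text
t: 32.45
tool_pos: [532.6, 147.8, 153.0]
ee_rot: [0.995, -0.099, -0.0, 0.001]
contact_force: [-2.4, -4.6, 0.3]
width: 0.006
grasp_force: 2.7
```

```bash
python3 - <<'E'
from h import *
np.set_printoptions(precision=3,suppress=True)
go([542,124,152.2],10.79)
T=shot('top');S=shot('side')
for n,c in(('top',T),('side',S)):
  for t in('door_edge','latch_side'): print(n,t,[(at_z(c,d['location'],105),d['conf']) for d in optics.mark_of(t,n)[:3]])
E
```

```text
t 32.45 pos [532.565 147.809 152.956] yang -101.3160903103544 travel [0.116 0.179 0.007] roll -2.491246451341209 tilt [-0.001 -0.002 -1.   ] F [-2.408 -4.619  0.328] M [-0.907  0.502  0.012] w 0.005597978843740071 2.746245414018631
top door_edge [(array([463.201, 177.391, 105.   ]), 0.97), (array([ 655.061, -643.732,  105.   ]), 0.76), (array([550.471, -31.471, 105.   ]), 0.36)]
top latch_side [(array([470.005, 178.142, 105.   ]), 0.82)]
side door_edge [(array([ 641.236, -654.268,  105.   ]), 0.94), (array([466.519, 170.247, 105.   ]), 0.76)]
side latch_side [(array([469.178, 186.298, 105.   ]), 0.75), (array([480.564,  62.251, 105.   ]), 0.36)]
```

Call:
servo_tool --commands '[{"travel":[0,-0.004,0],"roll":0,"grip":0},{"travel":[0,-0.008,0],"roll":0,"grip":0},{"travel":[0,-0.012,0],"roll":0,"grip":0},{"travel":[0,-0.016,0],"roll":0,"grip":0},{"travel":[0,-0.016,0],"roll":0,"grip":0},{"travel":[0,-0.016,0],"roll":0,"grip":0},{"travel":[0,-0.016,0],"roll":0,"grip":0},{"travel":[0,-0.016,0],"roll":0,"grip":0},{"travel":[0,-0.016,0],"roll":0,"grip":0},{"travel":[0,-0.016,0],"roll":0,"grip":0}]'

```text
t: 34.0
tool_pos: [532.6, 147.8, 153.0]
ee_rot: [0.995, -0.098, -0.001, 0.002]
contact_force: [-3.7, -8.3, 1.3]
width: 0.002
grasp_force: 4.6
```

```bash
python3 - <<'E'
from h import *
np.set_printoptions(precision=3,suppress=True)
go([542,124,152.2],10.79)
E
```

```text
t 34.0 pos [532.591 147.753 153.   ] yang -101.29606315829443 travel [0.116 0.179 0.007] roll -2.490801403517654 tilt [-0.002 -0.005 -1.   ] F [-3.662 -8.294  1.268] M [-1.503  0.694  0.087] w 0.001727741610731965 4.574836045503616
```

The door is at its stop: the force rose with no motion. I'll back off gently, rise, and look.

Call:
servo_tool --commands '[{"travel":[0,0.01,0],"roll":0,"grip":0},{"travel":[0,0.03,0],"roll":0,"grip":0},{"travel":[0,0.06,0],"roll":0,"grip":0},{"travel":[0,0.12,0],"roll":0,"grip":0},{"travel":[0,0.2,0],"roll":0,"grip":0},{"travel":[0,0.3,0],"roll":0,"grip":0},{"travel":[0,0.4,-0.1],"roll":0,"grip":0},{"travel":[0,0.5,-0.25],"roll":0,"grip":0},{"travel":[0,0.6,-0.4],"roll":0,"grip":0},{"travel":[0,0.7,-0.5],"roll":0,"grip":0}]'

```text
t: 35.25
tool_pos: [517.6, 67.0, 215.7]
ee_rot: [0.995, -0.098, 0.002, -0.0]
contact_force: [0.2, 1.0, 0.1]
width: 0.009
grasp_force: 0.0
```

```bash
python3 - <<'E'
from h import *
np.set_printoptions(precision=3,suppress=True)
go([542,124,152.2],10.79)
T=shot('top');S=shot('side')
for n,c in(('top',T),('side',S)):
  for t in('door_edge','latch_side'): print(n,t,[(at_z(c,d['location'],105),d['conf']) for d in optics.mark_of(t,n)[:2]])
a=crop(S['color'],140,85,130,150,4);cv2.imwrite('pics/c9.png',a)
E
```

```text
t 35.25 pos [517.555  67.036 215.678] yang -101.2228656570444 travel [ 0.106 -0.505  0.53 ] roll -2.489174792378764 tilt [ 0.003  0.    -1.   ] F [0.181 0.975 0.097] M [ 0.02   0.181 -0.003] w 0.008866639895683044 0.0
top door_edge [(array([ 664.558, -644.439,  105.   ]), 0.68)]
top latch_side [(array([468.533, 184.065, 105.   ]), 0.9)]
side door_edge [(array([ 643.967, -653.707,  105.   ]), 0.97), (array([464.784, 171.228, 105.   ]), 0.63)]
side latch_side [(array([468.266, 183.392, 105.   ]), 0.63), (array([686.498, -66.917, 105.   ]), 0.6)]
```

View pics/c9.png

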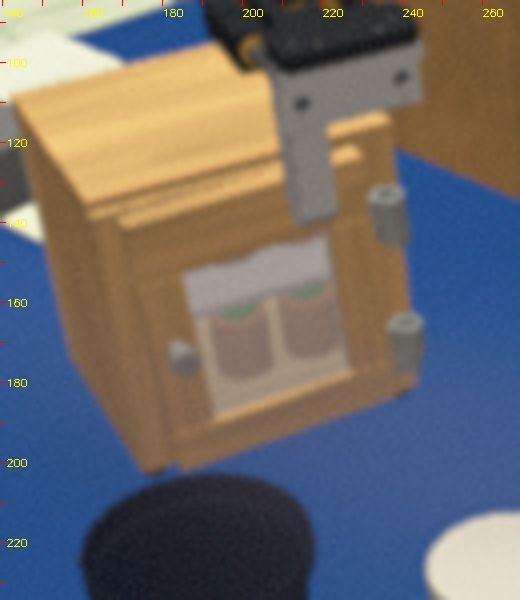

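```bash
python3 - <<'E'
from h import *
np.set_printoptions(precision=1,suppress=True)
S=shot('side');T=shot('top');C=np.array([619.56,153.4])
for ph in (168.4,170,172,174):
    p=np.radians(ph);d=np.array([np.cos(p),np.sin(p)]);n=np.array([-d[1],d[0]])
    f=lambda c,a,o,z:((proj(c,[*(C+a*d+o*n),z])))
    print(ph,'corner bot',f(S,154,7,20),'corner top outer',f(S,154,7,190),'knob tip',f(S,141,32,105),'top mid outer S',f(S,84,7,190),'T corner',f(T,154,7,190))
print('arm',arm.get_state()['t'])
im=S['color'];a=cv2.resize(im[125:215,155:255],None,fx=6,fy=6,interpolation=cv2.INTER_CUBIC)
for ph,col in((168.4,(0,255,0)),(173,(0,0,255))):
    p=np.radians(ph);d=np.array([np.cos(p),np.sin(p)]);n=np.array([-d[1],d[0]])
    q=np.array([proj(S,[*(C+x*d+7*n),z]) for x,z in((14,20),(154,20),(154,190),(14,190))])
    cv2.polylines(a,[np.int32((q-[155,125]+.5)*6)],True,col,1)
cv2.imwrite('pics/c10.png',a)
E
```

```text
168.4 corner bot [183.6 200.6] corner top outer [171.  138.4] knob tip [186.8 174.9] top mid outer S [201.7 130.3] T corner [ 98.7 290.9]
170 corner bot [184.3 201.6] corner top outer [171.7 139.3] knob tip [187.8 175.7] top mid outer S [202.2 130.8] T corner [101.2 291.3]
172 corner bot [185.2 202.7] corner top outer [172.7 140.4] knob tip [189.1 176.6] top mid outer S [202.8 131.3] T corner [104.4 291.8]
174 corner bot [186.3 203.9] corner top outer [173.8 141.5] knob tip [190.5 177.5] top mid outer S [203.5 131.8] T corner [107.5 292.1]
arm 35.65
```

View pics/c10.png

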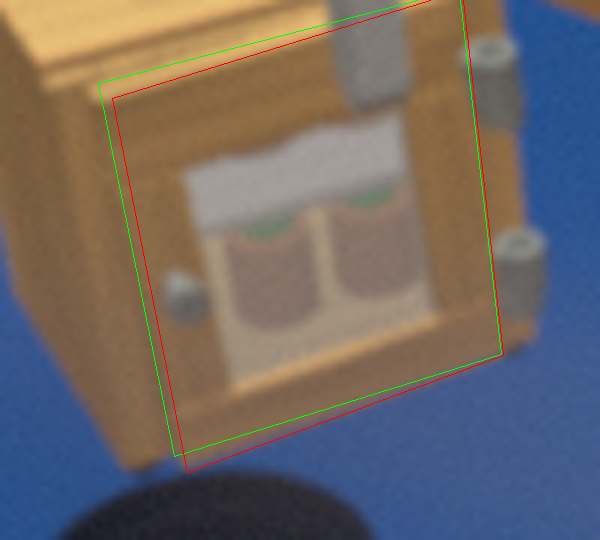

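The door lies parallel against the front at its stop, both knuckles sit on their brackets, and the robot is clear. Handing in.

```bash
python3 -c "
from h import *
print(job_done())"
```

```text
the job is handed in; nothing more can be done
None
```

I hung the door on both pins, pushed it shut to a firm stop, backed the arm clear and handed the job in at about 36 s. The judge gave no verdict, and my last image fit put the leaf at most about 3° from fully shut, so the 10 mm free-edge limit looks met but isn't confirmed.

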